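# Prop the drying cabinet's door on the middle hole of its stay

## Robot

A 6-joint arm with a two-finger parallel gripper is mounted at the origin on the work surface. World frame = base frame: x ahead of the robot, y to its left, z up, the work surface at z = 0. Lengths are in m, angles in rad, forces in N, time in s.
With the tool pointing down it reaches from about 0.3 to 0.875 m from the base axis. Payload 6.4 kg.
Tool frame: the origin (TCP) lies at the very end of the fingers, on their centre line; the grasp point (between the pads) lies 19 mm behind it; z points along the fingers, y is the line along which they close (so a half turn about z gives the same grasp; the last joint's range is limited). The gripper opens to 88 mm and grips with 3 to 60 N. Pads are 18 mm wide; open, the fingers measure 123 mm over their backs; the gripper's body (75 mm by 187 mm) begins 45 mm behind the grasp point.
Start: joints at [-1.388, 0.181, 1.607, -0, 1.354, -0.206], TCP at [0.218, -0.532, 0.206] pointing down, gripper open.
Joint ranges: [-2.99, 2.99], [-0.89, 2.07], [0.3, 2.58], [-1.14, 4.28], [0, 2.63], [-3.12, 3.12]. Speed limits (rad/s): [2.57, 2.57, 3.01, 3.14, 3.14, 3.14].

## Interface

Orientations are given as a rotation vector (axis times angle).
In Python, from rig import sensors, grab_frame, workorder, search_frame, cut_out gives the robot as it stands.
- The arm moves only by the tool drive_tool, never from a script. Its argument "commands" is a list of rows, each an object with "delta_pos": the shift along the tool's x, y, z in a scale on which 1.0 is 600 mm, a list of three; "rotation": the turn, a rotation vector about the tool's x, y, z in shares of 4 rad (1.0 is 4 rad), a list of three; "grip": the opening, from 0 (shut) to 1 (fully open). In form: [{"delta_pos": [tx, ty, tz], "rotation": [wx, wy, wz], "grip": grip}, ...]. A call has 1 to 10 rows; each row is the pose to reach, as a shift and turn from the pose commanded when the call began, along the tool's axes at that moment; what a row does not reach only later rows make up. A row lasts 1/8 s, in which the tool goes at most 62.5 mm and 10.7 degrees, less where a joint would pass 70% of its speed; a pose out of reach is approached as far as the arm can. No shift or turn number may pass 1 either way. A call with a gripper value outside its range is refused whole. The fingers move at their own pace and stop on an object; the grip force is fixed at half the most. Time passes only in rows, so rows that repeat a pose let the fingers close. It gives the time, the measured TCP pose, the force, the opening and the grip force at its end, in the units of the state.
- sensors.read_state(): the state, without advancing time (a new reading comes with each control period).
- grab_frame(name): name is "scene" or "top"; returns a dict with "img" (420x560x3 uint8, red, green, blue), "mtx" (3x3 intrinsics, pixels), "pose" (4x4, takes a point from camera to world coordinates). Camera axes: x right, y up, looking along -z (the intrinsics and any distortion apply to the point x, -y, -z); pixel columns grow to the right and rows downward; lengths in m; the calibration is good to about 2 mm. A picture is of the moment at which its call begins. There is no depth.
- workorder.sign_off(): hands the job in; it is judged then, once.
Trained networks look in a picture, given as the dict that the camera call returned (one of the last four; its "shot" number tells which), for a name from the list of things; names that differ only in an ending like _2 or _b are one class to them, and where a whole thing is asked for, a point or a joint stands for the part that bears it (a point fixed in the world has none). Each returns a list of dicts, best first, with "confidence" (0 to 1); they miss things now and then, are a little off and sometimes report something else, mostly with a low value. They report only what shows in the picture. A call takes as long as a camera call.
- search_frame(picture, target): "xyz" ([x, y, z] in m, in the coordinates of the camera as it stood for that picture, good to about 4 mm: the middle of the surface that is visible of it).
- cut_out(picture, target): "region" (420x560 bool, what is visible of it).
The state is a dict: "time": time; "q": joint angles; "qd": joint speeds; "joint_efforts": joint torques, N m; "position": TCP position; "tool_rot": TCP orientation; "force": force on the tool from outside, world axes, zero at the start; "wrist_torque": the same for the moment, N m; "grip_width": finger opening in m; "gripper_force": force on a finger pad.
Only numpy, scipy, OpenCV 4.12 (cv2) and the standard library are available. Lean on these libraries where they do the work, as an engineer would, in place of code of your own. Each camera call takes 0.05 s, during which the arm holds its last target. There are 200 camera calls.

## Task

Air the bamboo drying cabinet: lift the perforated steel stay (it has a knob at its end), bring the door to the right opening and drop the stay's middle hole (third of five) over the fixed peg on the cabinet's roof, so that the stay lies flat and holds the door ajar. Feel for the peg gently, pressing on it only lightly, let go at the end, and leave the toiletries as they stand.

Things in the scene. Friction and masses are not known exactly. Their poses are not given: they have to be found in the camera images.
- cabinet: Light bamboo cabinet fixed on the counter, 200 deep (x) x 300 wide (y) x 200 high. Origin: centre of its underside; the door side faces its own -x, its left is +y. Near the roof's left edge, 70 mm or more from the keeper's slot line, stand a loose jar and soap bar.
- door (a joint): Opening of the slatted bamboo door, rad: 0 shut, grows as it opens towards the cabinet's -x, limit 1.3. Upright hinge at (-108, 145) mm in the cabinet frame; the door, 290 wide, runs from it along (-sin q, -cos q) in that frame (x, y). Stiff: it stays where left; 0.3 N m moves it. The stay's pivot stands on its top edge 160 mm from the hinge.
- swivel (a joint): Turn of the stay about its upright pivot on the door, rad, counter-clockwise from above. The stay points from the pivot along the angle (swivel - door), measured from the cabinet's +x towards its +y. Turns freely.
- lift (a joint): Upward tilt of the stay about its level hinge at the pivot, rad: 0 lying level (a stop; seated or lying flat over the roof), limit 0.5. It falls by its own weight (about 0.16 kg). Resting on the peg's top near the middle hole, not over it, it reads about 0.09.
- stay: Flat steel bar 274 long, 24 wide, 6 thick, its mid-thickness 209 above the counter when level. Origin: on the pivot, at mid-thickness; x along the bar to the knob, z up. Five round through holes, 10 in diameter, on the centre line at 69, 105, 141, 177 and 213 mm from the pivot; the knob is at 245.
- hole3 (a point): Centre of the middle hole's lower mouth: (141, 0, -3) mm in the stay's frame. Moves with the stay.
- knob (a point): Centre of the stay's upright wooden knob, a cylinder 18 in diameter and 34 high standing on the bar (bar top to knob top: 212 to 246 above the counter when level); this point is 17 below the knob's top. Moves with the stay.
- keeper: Dark steel plate 94 x 30 x 3 on the roof at (-40, 5) mm in the cabinet frame. A steel peg, 8 in diameter, upright, flat top 219 above the counter (13 above the level stay's underside), is clamped somewhere along its slot, within 16 mm either side of the middle: not measured, to be felt or seen. Origin: under the plate's centre, on the roof; x along the slot.
- slot (a point): Middle of the keeper's slot, on the plate's top face (203 above the counter). The slot runs along the cabinet's x; the peg stands within 16 mm of this point along it.
- jar: Small amber jar, 42 in diameter, 42 high, loose on the roof near its left rear. Origin: centre of its underside. Leave alone.
- soap_bar: White soap bar 35 x 55 x 24, loose on the roof near its left front. Origin: centre of its underside. Leave alone.
- dispenser: Black bottle 64 in diameter, 160 high, loose on the counter on the left. Origin: centre of its underside. Leave alone.
- tumbler: White cup 72 in diameter, 100 high, loose on the right. Origin: centre of its underside. Leave alone.
- lotion: White bottle 52 in diameter, 150 high, loose on the right. Origin: centre of its underside. Leave alone.
- carton: Cardboard box 70 x 110 x 60, loose on the right. Origin: centre of its underside. Leave alone.
- brush: Bamboo hairbrush, 215 long, 45 wide, 28 high, lying bristles down on the counter on the left. Origin: under it, 120 mm from its handle's end. Leave alone.

How it is judged:
By the outcome, as a careful person would: the job done as asked, in the order asked, and still so for the second after the job is handed in, with the robot touching nothing.
It also fails if it takes over 72 s, if anything falls off the work surface, if the arm or the gripper's body presses on something with over 40 N, if the wrist force passes 120 N, or if a joint passes its speed limit or range.

## Working session

There is one attempt and no reset: what is moved stays moved. The work goes in short steps, Python scripts to look and compute and a tool call to move; the robot and the scene stay as the last step left them, time stands still between calls to the robot, and variables do not carry over. Pictures are saved under pics/ and viewed, at most 10 in all, crops included, and the job is handed in when it is done.

Besides the shell and the picture viewer there is one more tool, called after "Emit:" as name([rows], argument=value, ...), one row to a line, values as JSON. drive_tool: Moves the arm, as the interface text tells. Its arguments: {"type":"object","properties":{"commands":{"type":"array"}},"required":["commands"]}

```bash
ls; mkdir -p pics; cat > h.py <<'E'
import numpy as np, cv2
from rig import sensors, grab_frame, workorder, search_frame, cut_out
from scipy.spatial.transform import Rotation as R
def w(f,p): 
    P=f["pose"]; return P[:3,:3]@np.array(p)+P[:3,3]
def proj(f,X):
    P=f["pose"]; c=(np.atleast_2d(X)-P[:3,3])@P[:3,:3]
    u=np.c_[c[:,0],-c[:,1],-c[:,2]]@f["mtx"].T
    return u[:,:2]/u[:,2:]
def ray(f,uv,z):
    P=f["pose"]; d=np.linalg.inv(f["mtx"])@np.array([uv[0],uv[1],1.]); d=P[:3,:3]@(d*[1,-1,-1]); o=P[:3,3]
    return o+d*(z-o[2])/d[2]
def save(f,n): cv2.imwrite("pics/"+n,f["img"][:,:,::-1])
E
python3 - <<'E'
from h import *
s=sensors.read_state(); print({k:np.round(v,3) for k,v in s.items()})
for n in ("scene","top"):
    f=grab_frame(n); save(f,n+"0.png"); print(n,f.keys(),f["mtx"].round(1).tolist(),f["pose"].round(3).tolist())
    for t in ("cabinet","door","stay","hole3","knob","keeper","slot","jar","soap_bar","dispenser","tumbler","lotion","carton","brush"):
        r=search_frame(f,t); print(t,[(w(f,a["xyz"]).round(3).tolist(),round(a["confidence"],2)) for a in r[:2]])
E
```

```text
pics
{'time': np.float64(0.0), 'q': array([-1.388,  0.182,  1.608, -0.   ,  1.354, -0.206]), 'qd': array([-0.001, -0.   , -0.001,  0.   ,  0.001, -0.   ]), 'joint_efforts': array([ 1.0000e-03, -4.3387e+01, -3.4185e+01,  7.0000e-02,  3.9000e-02,
       -0.0000e+00]), 'position': array([ 0.218, -0.531,  0.205]), 'tool_rot': array([-3.081, -0.607, -0.   ]), 'force': array([ 0.232, -0.587, -0.038]), 'wrist_torque': array([-0.01 , -0.042,  0.02 ]), 'gripper_force': np.float64(0.0), 'grip_width': np.float64(0.088)}
scene dict_keys(['img', 'mtx', 'pose', 'shot']) [[455.1, 0.0, 278.5], [0.0, 455.1, 210.1], [0.0, 0.0, 1.0]] [[0.089, -0.769, 0.633, 1.329], [0.996, 0.068, -0.057, -0.082], [0.0, 0.635, 0.772, 1.114], [0.0, 0.0, 0.0, 1.0]]
cabinet [([0.637, -0.078, 0.196], 0.92), ([0.543, -0.119, 0.208], 0.23)]
door [([0.428, -0.11, 0.193], 0.97)]
stay [([0.544, -0.111, 0.209], 0.84)]
hole3 [([0.538, -0.119, 0.217], 0.76)]
knob [([0.543, -0.118, 0.208], 0.97), ([0.542, -0.114, 0.209], 0.28)]
keeper [([0.536, -0.058, 0.203], 0.76)]
slot [([0.535, -0.055, 0.207], 0.89), ([0.545, -0.111, 0.209], 0.3
[... 630 characters left out ...]
.208], 0.78), ([0.593, -0.454, 0.055], 0.4)]
stay [([0.523, -0.107, 0.213], 0.61)]
hole3 [([0.523, -0.108, 0.21], 0.91), ([0.511, -0.105, 0.207], 0.27)]
knob [([0.519, -0.113, 0.211], 0.71), ([0.404, 0.364, 0.105], 0.54)]
keeper [([0.53, -0.063, 0.205], 0.78)]
slot [([0.529, -0.061, 0.204], 0.89), ([0.523, -0.113, 0.212], 0.53)]
jar [([0.626, 0.052, 0.241], 0.58)]
soap_bar [([0.526, 0.048, 0.22], 0.52)]
dispenser [([0.401, 0.365, 0.104], 0.77)]
tumbler [([0.595, -0.455, 0.058], 0.59)]
lotion [([0.699, -0.299, 0.099], 0.63), ([0.559, -0.074, 0.198], 0.48)]
carton [([0.56, -0.075, 0.198], 0.64), ([0.398, -0.453, 0.06], 0.63)]
brush [([0.674, 0.411, 0.029], 0.92), ([0.404, 0.366, 0.101], 0.47)]
```

```bash
python3 - <<'E'
import cv2
a=cv2.imread("pics/top0.png");b=cv2.imread("pics/scene0.png")
x=cv2.resize(a[90:290,200:440],None,fx=3.3,fy=3,interpolation=cv2.INTER_CUBIC); cv2.imwrite("pics/topc.png",x)
E
```

```text
(no output)
```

View pics/topc.png

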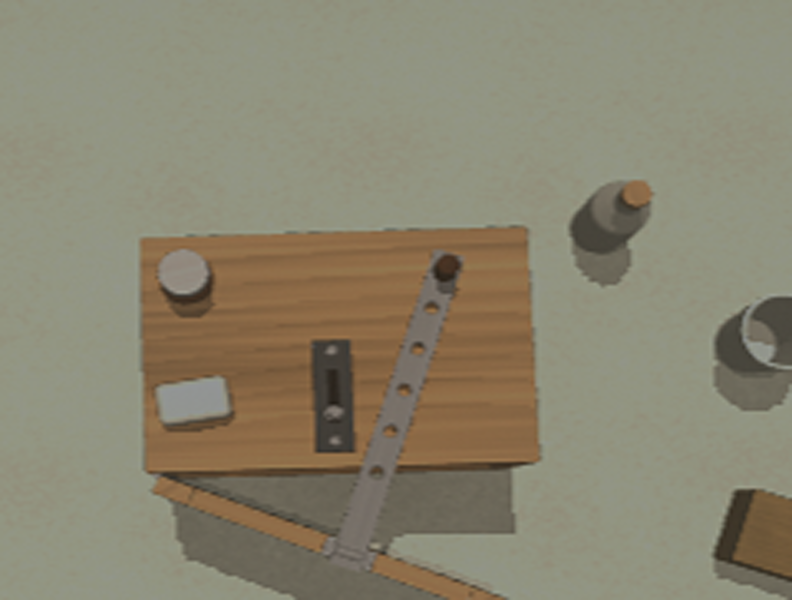

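View pics/scene0.png

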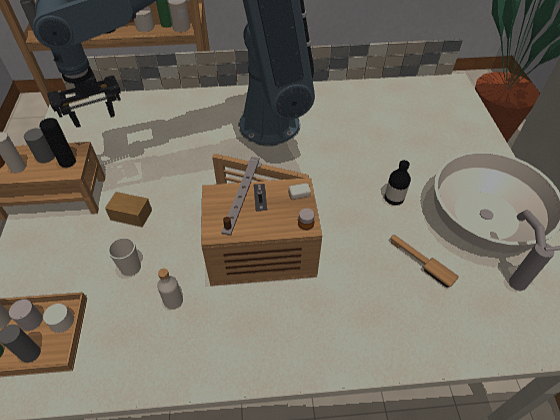

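The top view shows the stay lying right of the keeper, with its knob at crop (447,264). The peg is in the front part of the slot at crop (334,412), and the door is about 0.3 rad open. The scene view agrees. Next I'll fit the kinematic model to these points.

```bash
cat >> h.py <<'E'
def c2w(c,p):  # cabinet (x,y,yaw), points mm
    p=np.atleast_2d(p)/1000.; a=c[2]; r=np.array([[np.cos(a),-np.sin(a),0],[np.sin(a),np.cos(a),0],[0,0,1]])
    return p@r.T+[c[0],c[1],0]
def pivot(q): return np.array([-108-160*np.sin(q),145-160*np.cos(q),209.])
def stay(q,s,L,p): # stay-frame point(s) mm-> cabinet mm ; s = swivel
    p=np.atleast_2d(p).astype(float); th=s-q
    return pivot(q)+R.from_euler("ZY",[th,-L]).apply(p)
E
cat > fit.py <<'E'
from h import *
from scipy.optimize import least_squares
def feats(v,f=None):
    c=v[:3]; q,s,d=v[3:6]
    roof=[[100,150,200],[100,-150,200],[-100,-150,200],[-100,150,200]]
    k=[[7,20,203],[7,-10,203],[-87,-10,203],[-87,20,203]]
    st=stay(q,s,0,[[x,0,3] for x in (213,177,141,105,69)]+[[245,0,37]])
    return c2w(c,np.vstack([roof,k,st,[[-40+d,5,219]]]))
if __name__=="__main__":
    o=np.array([(140,238),(527,228),(540,461),(146,471),(312,340),(349,340),(353,451),(316,452),(431,308),(418,349),(404,390),(390,431),(377,471),(447,264),(334,411)],float)
    o=o/[3.3,3]+[200,90]-0.35
    f=grab_frame("top"); g=grab_frame("scene")
    r=least_squares(lambda v:(proj(f,feats(v))-o).ravel(),[.56,-.07,0,.3,0,0],x_scale=[.1,.1,.1,.1,.1,5],loss="soft_l1")
    v=r.x; print(v.round(4).tolist()); print((proj(f,feats(v))-o).round(1).tolist()); np.save("v.npy",v)
    for n,F,b in (("t",f,(200,90,440,290)),("s",g,(180,130,340,290))):
        im=cv2.resize(F["img"][b[1]:b[3],b[0]:b[2],::-1],None,fx=3,fy=3,interpolation=cv2.INTER_CUBIC)
        for p in proj(F,feats(v)): cv2.circle(im,tuple(np.int32((p-b[:2]+.5)*3*16)),2*16,(0,255,0),-1,cv2.LINE_AA,4)
        if n=="t": T=im
        else: S=im
    h=max(T.shape[0],S.shape[0]); cv2.imwrite("pics/fit.png",cv2.resize(np.hstack([cv2.copyMakeBorder(x,0,h-x.shape[0],0,0,0) for x in (T[:,:620],S)]),(800,int(800*h/(620+S.shape[1])))) )
    cv2.imwrite("pics/fitS.png",S)
E
python3 fit.py
```

```text
[0.5711, -0.0655, 0.0052, 0.4031, 0.072, -14.1521]
[[-0.3, -0.4], [0.2, -0.6], [0.1, 0.4], [-0.6, 0.6], [-0.2, 0.1], [0.5, -0.3], [0.6, 0.1], [-0.2, 0.1], [0.0, -0.2], [-0.2, -0.2], [-0.1, -0.1], [-0.0, 0.0], [-0.3, 0.6], [0.4, -0.1], [0.1, -0.0]]
```

View pics/fitS.png

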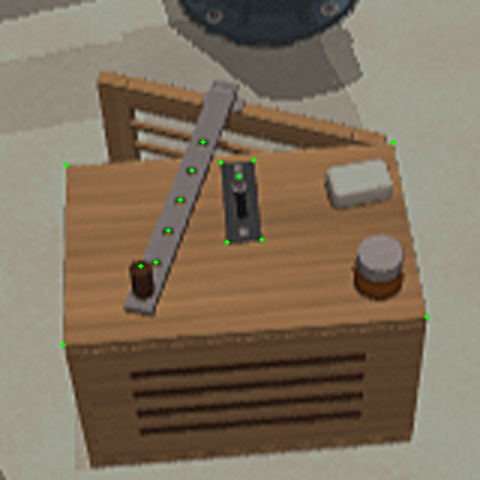

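```bash
cat >> h.py <<'E'
V=np.load("v.npy")
def tool(q,s,L,h=6.,up=0.,flip=None,cur=None,V=V):
    """TCP world pos & rotation for gripping the knob in a config"""
    p=c2w(V[:3],stay(q,s,L,[[245,0,h+up]]))[0]
    Rs=R.from_euler("ZY",[s-q+V[2],-L])
    c=[Rs*R.from_matrix(np.diag(m)) for m in ([1.,-1,-1],[-1.,1,-1])]
    return p,(min(c,key=lambda r:(cur.inv()*r).magnitude()))
def rel(t,s=None):
    s=s or sensors.read_state(); p0=np.array(s["position"]); r0=R.from_rotvec(s["tool_rot"])
    p,r=t; return (r0.inv().apply(p-p0)*100).round(2).tolist(), (r0.inv()*r).as_rotvec(degrees=True).round(1).tolist()
def seat(peg,L=0.,V=V):
    from scipy.optimize import brentq
    rho=141*np.cos(L)+3*np.sin(L)
    q=brentq(lambda q:np.hypot(*(peg-pivot(q)[:2]))-rho,.3,1.1)
    d=peg-pivot(q)[:2]; return q,np.arctan2(d[1],d[0])+q
def st():
    s=sensors.read_state(); print("t",round(float(s["time"]),2),np.round(s["position"],4),np.round(s["tool_rot"],3),"F",np.round(s["force"],1),"T",np.round(s["wrist_torque"],2),"w",round(float(s["grip_width"]),4),round(float(s["gripper_force"]),1)); return s,R.from_rotvec(s["tool_rot"])
E
python3 - <<'E'
from h import *
s,c=st(); q,w_,d=V[3:6]
print("seat",seat(np.array([-40+d,5.])), "now",q,w_)
for up in (100,0): t=tool(q,w_,0,up=up,cur=c); print(up,t[0],rel(t))
E
```

```text
t 1.6 [ 0.218  -0.5321  0.2063] [-3.082 -0.607  0.   ] F [ 0.1  0.1 -0.5] T [-0.03 -0.03 -0.03] w 0.0882 0.0
seat (0.5751600994600852, np.float64(0.5344171675778765)) now 0.4030503947005303 0.07204740644868357
100 [ 0.63245793 -0.146939    0.315     ] ([52.95, -19.93, -10.87], [-0.0, 0.0, 40.9])
0 [ 0.63245793 -0.146939    0.215     ] ([52.95, -19.93, -0.87], [-0.0, 0.0, 40.9])
```

The rows are not in the units I measure in: shifts go in shares of 600 mm and turns go in shares of 4 rad. I convert before sending: 52.95 cm / 60 = 0.8825, -19.93 cm / 60 = -0.3322, 40.9 degrees / 229.1831 = 0.1785.

Emit:
drive_tool([
  {"delta_pos": [0.0833,-0.0333,-0.1],"rotation": [0,0,0.0175],"grip": 0.6},
  {"delta_pos": [0.1667,-0.0667,-0.1833],"rotation": [0,0,0.0436],"grip": 0.6},
  {"delta_pos": [0.2667,-0.1,-0.1833],"rotation": [0,0,0.0654],"grip": 0.6},
  {"delta_pos": [0.3667,-0.1333,-0.1833],"rotation": [0,0,0.0873],"grip": 0.6},
  {"delta_pos": [0.4667,-0.1667,-0.1833],"rotation": [0,0,0.1091],"grip": 0.6},
  {"delta_pos": [0.5667,-0.2083,-0.1833],"rotation": [0,0,0.1309],"grip": 0.6},
  {"delta_pos": [0.6667,-0.25,-0.1833],"rotation": [0,0,0.1527],"grip": 0.6},
  {"delta_pos": [0.7667,-0.2917,-0.1833],"rotation": [0,0,0.1785],"grip": 0.6},
  {"delta_pos": [0.85,-0.325,-0.1833],"rotation": [0,0,0.1785],"grip": 0.6},
  {"delta_pos": [0.8825,-0.3322,-0.1817],"rotation": [0,0,0.1785],"grip": 0.6},
])

```text
time: 2.85
position: [0.634, -0.1445, 0.3154]
tool_rot: [-3.1, 0.505, -0.001]
force: [-0.3, 0.7, 0.2]
grip_width: 0.0531
gripper_force: 0.0
```

```bash
python3 - <<'E'
from h import *
s,c=st(); q,w_,d=V[3:6]
for up in (40,0): t=tool(q,w_,0,up=up,cur=c); print(up,t[0],rel(t))
g=grab_frame("scene"); f=grab_frame("top")
a=cv2.resize(g["img"][100:290,170:350,::-1],(400,422)); b=cv2.resize(f["img"][90:290,200:390,::-1],(400,422)); cv2.imwrite("pics/a1.png",np.hstack([a,b]))
E
```

```text
t 2.85 [ 0.634  -0.1445  0.3154] [-3.10e+00  5.05e-01 -1.00e-03] F [-0.3  0.7  0.2] T [ 0.06  0.01 -0.01] w 0.0531 0.0
40 [ 0.63245793 -0.146939    0.255     ] ([-0.07, 0.28, 6.04], [-0.0, -0.0, 0.2])
0 [ 0.63245793 -0.146939    0.215     ] ([-0.07, 0.29, 10.04], [-0.0, -0.0, 0.2])
```

View pics/a1.png

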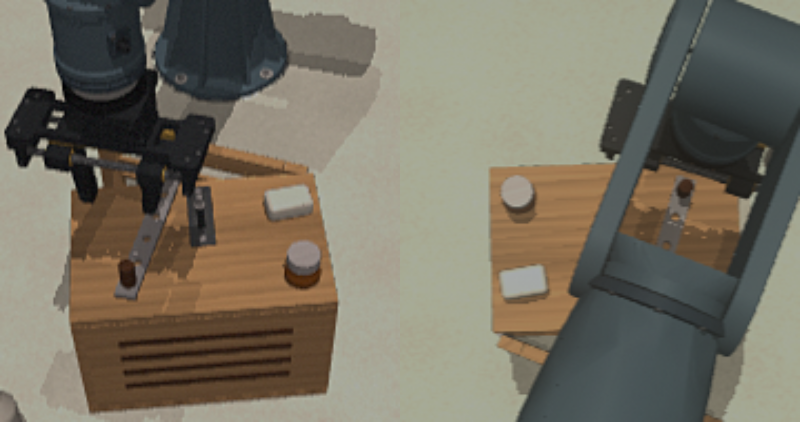

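The left half shows the open gripper straddling the bar line above the knob, which is at (127,272). I'll descend straight down and close.

To row units: 10 cm / 60 = 0.1667, 8 cm / 60 = 0.1333.

Emit:
drive_tool([
  {"delta_pos": [0,0,0.05],"rotation": [0,0,0],"grip": 0.6},
  {"delta_pos": [0,0,0.1],"rotation": [0,0,0],"grip": 0.6},
  {"delta_pos": [0,0,0.1333],"rotation": [0,0,0],"grip": 0.6},
  {"delta_pos": [0,0,0.1667],"rotation": [0,0,0],"grip": 0.6},
  {"delta_pos": [0,0,0.1667],"rotation": [0,0,0],"grip": 0.6},
])

```text
time: 3.58
position: [0.6314, -0.1469, 0.2135]
tool_rot: [-3.099, 0.509, 0.005]
force: [0.5, -0.1, 0.5]
grip_width: 0.0525
gripper_force: 0.0
```

```bash
python3 - <<'E'
from h import *
s,c=st(); q,w_,d=V[3:6]
t=tool(q,w_,0,cur=c); print(rel(t))
g=grab_frame("scene")
cv2.imwrite("pics/a2.png",cv2.resize(g["img"][120:280,190:340,::-1],None,fx=3.5,fy=3.5))
E
```

```text
t 3.58 [ 0.6314 -0.1469  0.2135] [-3.099  0.509  0.005] F [ 0.5 -0.1  0.5] T [ 0.05 -0.05  0.02] w 0.0525 0.0
([0.1, -0.03, -0.15], [-0.0, 0.2, 0.0])
```

View pics/a2.png

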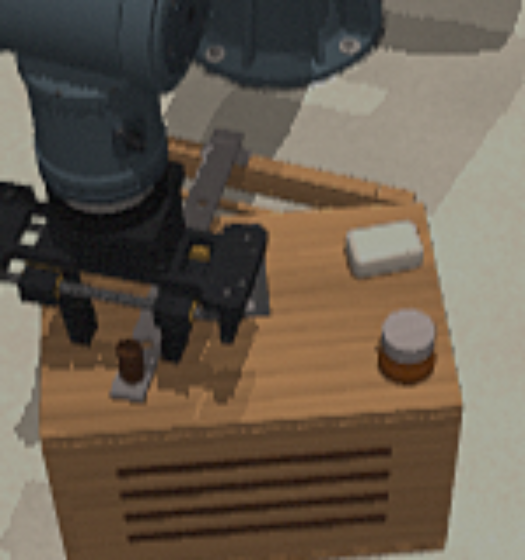

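The fingertips, near (80,340) and (175,358), look a little short of the knob's base at (132,378). I'll check by projection before closing.

```bash
python3 - <<'E'
from h import *
s,c=st(); q,w_,d=V[3:6]
g=grab_frame("scene"); f=grab_frame("top"); p=np.array(s["position"])
y=c.apply([0,.026,0])
k=c2w(V[:3],stay(q,w_,0,[[245,0,3],[245,0,37]]))
loc=lambda uv:((uv-[190,120])*3.5).round(0).tolist()
print("tcp",loc(proj(g,p)),"tips",loc(proj(g,[p+y,p-y])),"knob base/top",loc(proj(g,k)))
for F in (g,f):
  for t in("knob",):
    r=search_frame(F,t); print([(w(F,a["xyz"]).round(4).tolist(),round(a["confidence"],2)) for a in r[:2]])
    r=cut_out(F,t)
    for a in r[:2]:
        ys,xs=np.nonzero(a["region"]); print(round(a["confidence"],2),len(xs),xs.min(),xs.max(),ys.min(),ys.max(),xs.mean(),ys.mean())
print("model knob",k, proj(f,k), proj(g,k))
E
```

```text
t 3.62 [ 0.6322 -0.1471  0.2151] [-3.10e+00  5.09e-01  1.00e-03] F [ 0.5 -0.2  0.6] T [-0.01  0.02 -0.05] w 0.0525 0.0
tcp [[130.0, 370.0]] tips [[96.0, 363.0], [166.0, 377.0]] knob base/top [[131.0, 373.0], [127.0, 343.0]]
[([0.5556, -0.1325, 0.2091], 0.89)]
0.66 419 223 256 162 234 238.17899761336517 200.29116945107398
[([0.5943, -0.1367, 0.2067], 0.57)]
0.6 236 322 336 182 209 329.0635593220339 195.38135593220338
model knob [[ 0.63245793 -0.146939    0.212     ]
 [ 0.63245793 -0.146939    0.246     ]] [[333.93099886 180.08817175]
 [335.48824302 177.52970028]] [[227.47267097 226.52226736]
 [226.2680885  218.03628591]]
```

```bash
python3 - <<'E'
from h import *
g=grab_frame("scene")
p=np.array([.634,-.1445,.3154]); y=R.from_rotvec([-3.1,.505,0]).apply([0,.0265,0]); z=R.from_rotvec([-3.1,.505,0]).apply([0,0,1])
for P in (p,p+y,p-y,p-.019*z): print(((proj(g,P)-[170,100])*[400/180,422/190]).round(0))
s=sensors.read_state();p=np.array(s["position"]); c=R.from_rotvec(s["tool_rot"])
im=cv2.resize(g["img"][170:245,195:285,::-1],None,fx=8,fy=8,interpolation=cv2.INTER_CUBIC)
for sy in (-.0435,-.026,.026,.0435):
  for zz in (0,-.019,-.045):
    u=proj(g,p+c.apply([0,sy,zz]))[0]; cv2.circle(im,tuple(np.int32((u-[195,170]+.5)*8)),3,(0,255,0),-1)
cv2.imwrite("pics/a3.png",im)
E
```

```text
[[122. 222.]]
[[ 97. 217.]]
[[146. 226.]]
[[120. 210.]]
```

View pics/a3.png

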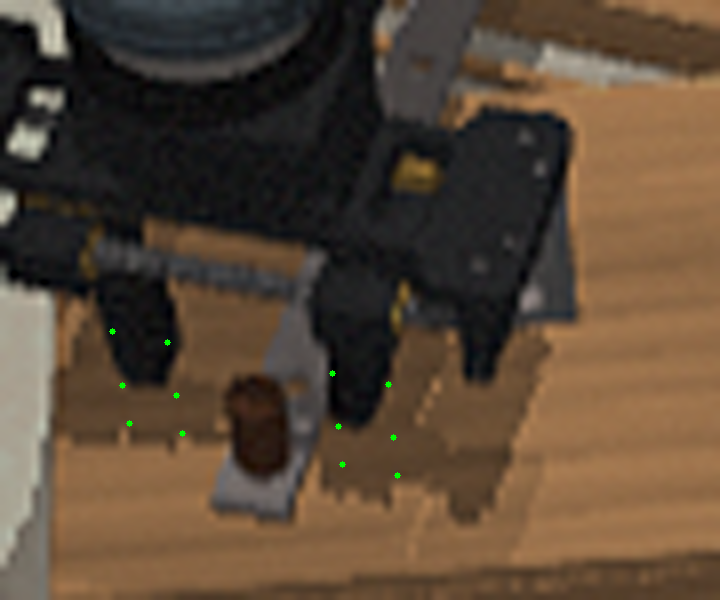

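```bash
python3 - <<'E'
from h import *
f=grab_frame("top")
c=R.from_rotvec([-3.1,.505,0]); p=np.array([.634,-.1445,.3154])
for b in (0,-.064,-.1,-.14):
    print(b,[((proj(f,p+c.apply([dx,sy,b]))[0]-[200,90])*[400/190,422/200]+[400,0]).round(0).tolist() for sy,dx in ((-.0935,0),(0,0),(.0935,0),(0,.0375),(0,-.0375))])
s,c=st(); p=np.array(s["position"])
u0=(285,110);im=cv2.resize(f["img"][110:210,285:385,::-1],None,fx=5.9,fy=5.9,interpolation=cv2.INTER_CUBIC)
for sy in (-.043,-.026,.026,.043):
  for zz in (0,-.019,-.045):
    u=proj(f,p+c.apply([0,sy,zz]))[0]; cv2.circle(im,tuple(np.int32((u-u0+.5)*5.9)),3,(0,255,0),-1)
cv2.imwrite("pics/a4.png",im)
E
```

```text
0 [[607.0, 146.0], [690.0, 171.0], [774.0, 196.0], [700.0, 139.0], [680.0, 204.0]]
-0.064 [[609.0, 132.0], [698.0, 158.0], [787.0, 185.0], [708.0, 123.0], [688.0, 193.0]]
-0.1 [[611.0, 122.0], [703.0, 150.0], [796.0, 178.0], [714.0, 114.0], [692.0, 187.0]]
-0.14 [[612.0, 111.0], [709.0, 140.0], [806.0, 170.0], [720.0, 103.0], [697.0, 179.0]]
t 4.03 [ 0.6327 -0.147   0.2159] [ 3.10e+00 -5.08e-01  1.00e-03] F [-0.3 -0.3 -0.5] T [ 0.04 -0.04 -0.02] w 0.0529 0.0
```

View pics/a4.png

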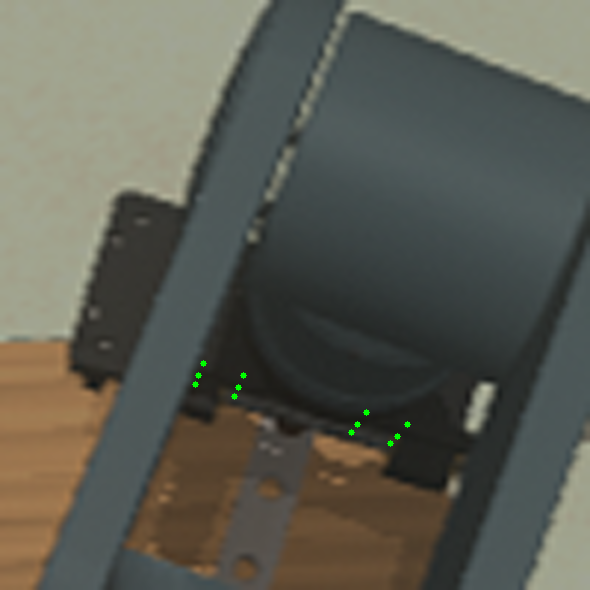

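The top view shows no sideways offset: knob at (290,422), between the fingers. I'll close and read the width.

Emit:
drive_tool([
  {"delta_pos": [0,0,0],"rotation": [0,0,0],"grip": 0.3},
  {"delta_pos": [0,0,0],"rotation": [0,0,0],"grip": 0.15},
  {"delta_pos": [0,0,0],"rotation": [0,0,0],"grip": 0.1},
  {"delta_pos": [0,0,0],"rotation": [0,0,0],"grip": 0.1},
  {"delta_pos": [0,0,0],"rotation": [0,0,0],"grip": 0.1},
])

```text
time: 4.65
position: [0.6324, -0.1469, 0.2153]
tool_rot: [-3.1, 0.508, 0.0]
force: [1.0, 0.0, 0.3]
grip_width: 0.009
gripper_force: 0.0
```

```bash
python3 - <<'E'
from h import *
f=grab_frame("top"); g=grab_frame("scene"); s,c=st(); p=np.array(s["position"]); q,w_,d=V[3:6]
k=c2w(V[:3],stay(q,w_,0,[[245,0,3],[245,0,37]]))
def crop(F,u0,n,z):
    im=cv2.resize(F["img"][u0[1]:u0[1]+n,u0[0]:u0[0]+n,::-1],None,fx=z,fy=z,interpolation=cv2.INTER_CUBIC)
    D=lambda X,col:[cv2.circle(im,tuple(np.int32((u-u0+.5)*z)),2,col,-1) for u in proj(F,X)]
    D(p,(0,255,0)); D(p+c.apply([0,0,-.019]),(0,255,0)); D(p+c.apply([0,0,-.064]),(0,255,0)); D(k,(0,0,255)); return im
cv2.imwrite("pics/a5.png",np.hstack([crop(g,(190,155),90,4.4),crop(f,(295,125),90,4.4)]))
E
```

```text
t 4.75 [ 0.6324 -0.1469  0.2153] [ 3.1   -0.508  0.   ] F [-0.2  0.8 -0.3] T [0.03 0.02 0.01] w 0.009 0.0
```

View pics/a5.png

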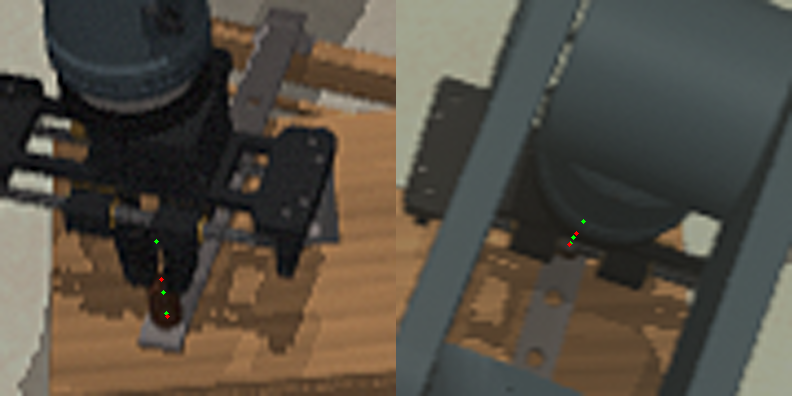

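The closed fingers at (155,280) hide the rear of the knob's top at (165,285) and met no resistance. The real tips therefore sit above the knob, higher than the reported TCP. I'll open and descend in small steps, watching the force.

To row units: 0.9 cm / 60 = 0.015, 0.6 cm / 60 = 0.01.

Emit:
drive_tool([
  {"delta_pos": [0,0,0],"rotation": [0,0,0],"grip": 0.6},
  {"delta_pos": [0,0,0],"rotation": [0,0,0],"grip": 0.6},
  {"delta_pos": [0,0,0],"rotation": [0,0,0],"grip": 0.6},
  {"delta_pos": [0,0,0.005],"rotation": [0,0,0],"grip": 0.6},
  {"delta_pos": [0,0,0.01],"rotation": [0,0,0],"grip": 0.6},
  {"delta_pos": [0,0,0.015],"rotation": [0,0,0],"grip": 0.6},
  {"delta_pos": [0,0,0.015],"rotation": [0,0,0],"grip": 0.6},
])

```text
time: 5.62
position: [0.6322, -0.1469, 0.2058]
tool_rot: [-3.1, 0.508, 0.001]
force: [-0.2, 0.3, -0.6]
grip_width: 0.0533
gripper_force: 0.0
```

To row units: 0.6 cm / 60 = 0.01, 0.4 cm / 60 = 0.0067.

Emit:
drive_tool([
  {"delta_pos": [0,0,0.0033],"rotation": [0,0,0],"grip": 0.6},
  {"delta_pos": [0,0,0.0067],"rotation": [0,0,0],"grip": 0.6},
  {"delta_pos": [0,0,0.01],"rotation": [0,0,0],"grip": 0.6},
  {"delta_pos": [0,0,0.01],"rotation": [0,0,0],"grip": 0.6},
])

```text
time: 6.12
position: [0.6323, -0.1469, 0.2001]
tool_rot: [-3.1, 0.508, 0.001]
force: [-1.2, -0.1, 1.1]
grip_width: 0.0525
gripper_force: 0.0
```

To row units: 0.6 cm / 60 = 0.01, 0.4 cm / 60 = 0.0067.

Emit:
drive_tool([
  {"delta_pos": [0,0,0.0033],"rotation": [0,0,0],"grip": 0.6},
  {"delta_pos": [0,0,0.0067],"rotation": [0,0,0],"grip": 0.6},
  {"delta_pos": [0,0,0.01],"rotation": [0,0,0],"grip": 0.6},
  {"delta_pos": [0,0,0.01],"rotation": [0,0,0],"grip": 0.6},
])

```text
time: 6.62
position: [0.6323, -0.1469, 0.194]
tool_rot: [-3.1, 0.508, 0.001]
force: [0.2, 0.1, 0.4]
grip_width: 0.0526
gripper_force: 0.0
```

```bash
python3 - <<'E'
from h import *
g=grab_frame("scene"); s,c=st(); p=np.array(s["position"])
# dark finger pixels: lowest dark row per column in crop
im=g["img"].astype(int).max(2); 
u=proj(g,[p+c.apply([dx,sy,0]) for sy in(-.035,.035) for dx in (-.009,.009)]); print(u.round(1).tolist())
r=im[195:240,200:250]
for i in range(0,45): print(195+i," ".join("#" if x<38 else "." for x in r[i]).replace(" ",""))
E
```

```text
t 6.67 [ 0.6324 -0.1469  0.1942] [-3.1    0.508  0.   ] F [-0.1  0.3 -0.1] T [0.02 0.   0.01] w 0.0527 0.0
[[242.4, 230.6], [240.4, 236.2], [216.0, 225.4], [213.7, 231.0]]
195 ..################################################
196 .############################################.....
197 #############################################.....
198 ######.###################################.##.....
199 ############################################......
200 ###########.#############################.#####...
201 .#..#.##########################################.#
202 ##....#..#####################################.###
203 #######..#####..##################################
204 #####.##.#####........####################..#.#.#.
205 #####.#..#####.............##############...#.####
206 #####.#......#..................###############.##
207 #..####.............................############.#
208 #######.............................#############.
209 #######.............................##############
210 #######..#####......................#############.
211 #################..................######.##
[... 846 characters left out ...]
...............#...##......#####........
228 ..........................####.........##.........
229 ..................................................
230 ..................................................
231 ..................................................
232 ..................................................
233 ..................................................
234 ..................................................
235 ..................................................
236 ..................................................
237 ..................................................
238 ..................................................
239 ..................................................
```

To row units: 0.4 cm / 60 = 0.0067, 0.2 cm / 60 = 0.0033.

Emit:
drive_tool([
  {"delta_pos": [0,0,0.0033],"rotation": [0,0,0],"grip": 0.6},
  {"delta_pos": [0,0,0.0067],"rotation": [0,0,0],"grip": 0.6},
  {"delta_pos": [0,0,0.0067],"rotation": [0,0,0],"grip": 0.3},
  {"delta_pos": [0,0,0.0067],"rotation": [0,0,0],"grip": 0.12},
  {"delta_pos": [0,0,0.0067],"rotation": [0,0,0],"grip": 0.12},
  {"delta_pos": [0,0,0.0067],"rotation": [0,0,0],"grip": 0.12},
  {"delta_pos": [0,0,0.0067],"rotation": [0,0,0],"grip": 0.12},
])

```text
time: 7.55
position: [0.6324, -0.147, 0.1904]
tool_rot: [3.1, -0.508, 0.0]
force: [0.2, 0.2, -0.3]
grip_width: 0.0169
gripper_force: 30.0
```

Now I have a grip: 30 N, width about the knob's. Next come the lift and the swing, treating the grasp as rigid.

```bash
cat >> h.py <<'E'
def stayW(q,s,L,V=V):
    return c2w(V[:3],stay(q,s,L,[[0,0,0]]))[0], R.from_euler("ZY",[s-q+V[2],-L])
def hold(q,s,L,G,V=V):   # tool pose for a config with the grasp G=(pos,rot) in the stay frame
    p,r=stayW(q,s,L,V); return p+r.apply(G[0]), r*G[1]
def rows(ts,s=None):
    for t in ts: print(rel(t,s))
def conf(s,G,V=V):  # (q,s,L) best matching measured tool position
    from scipy.optimize import least_squares
    return least_squares(lambda x:(hold(*x,G,V)[0]-s["position"])*1000,[.5,.4,.1]).x
E
python3 - <<'E'
from h import *
import pickle
s,c=st(); q,w_,d=V[3:6]
p,r=stayW(q,w_,0); G=(r.inv().apply(np.array(s["position"])-p), r.inv()*c); pickle.dump(G,open("G.pkl","wb")); print(G[0].round(4),G[1].as_rotvec().round(3))
print("lift"); rows([hold(q,w_,L,G) for L in (.04,.08,.12,.16,.2,.2)])
E
```

```text
t 7.55 [ 0.6324 -0.147   0.1904] [ 3.1   -0.508  0.   ] F [ 0.2  0.2 -0.3] T [-0.02  0.   -0.01] w 0.0169 30.0
[ 0.245  -0.     -0.0186] [3.142e+00 1.000e-03 0.000e+00]
lift
([0.06, 0.0, -0.98], [-0.0, 2.3, 0.0])
([0.07, 0.0, -1.96], [-0.0, 4.6, 0.0])
([0.05, 0.0, -2.95], [-0.0, 6.9, 0.0])
([-0.02, 0.0, -3.93], [-0.0, 9.2, 0.0])
([-0.12, 0.0, -4.9], [-0.0, 11.5, 0.0])
([-0.12, 0.0, -4.9], [-0.0, 11.5, 0.0])
```

To row units: -4.9 cm / 60 = -0.0817, -2.95 cm / 60 = -0.0492, 11.5 degrees / 229.1831 = 0.0502.

Emit:
drive_tool([
  {"delta_pos": [0.001,0,-0.0167],"rotation": [0,0.01,0],"grip": 0.12},
  {"delta_pos": [0.0012,0,-0.0333],"rotation": [0,0.0201,0],"grip": 0.12},
  {"delta_pos": [0.0008,0,-0.0492],"rotation": [0,0.0301,0],"grip": 0.12},
  {"delta_pos": [-0.0003,0,-0.0658],"rotation": [0,0.0401,0],"grip": 0.12},
  {"delta_pos": [-0.002,0,-0.0817],"rotation": [0,0.0502,0],"grip": 0.12},
  {"delta_pos": [-0.002,0,-0.0817],"rotation": [0,0.0502,0],"grip": 0.12},
  {"delta_pos": [-0.002,0,-0.0817],"rotation": [0,0.0502,0],"grip": 0.12},
])

```text
time: 8.43
position: [0.6313, -0.1466, 0.2397]
tool_rot: [3.053, -0.501, 0.308]
force: [0.5, 0.1, -1.0]
grip_width: 0.0174
gripper_force: 30.0
```

```bash
python3 - <<'E'
from h import *
import pickle
G=pickle.load(open("G.pkl","rb"))
s,c=st(); q,w_,d=V[3:6]
print("conf",conf(s,G))
g=grab_frame("scene"); f=grab_frame("top")
for F in (g,f):
  for t in("knob","hole3","stay"):
    print(t,[(w(F,a["xyz"]).round(4).tolist(),round(a["confidence"],2)) for a in search_frame(F,t)[:1]])
peg=np.array([-40+d,5.]); q1,s1=seat(peg,.2); print(q1,s1)
rows([hold(q+(q1-q)*k,w_+(s1-w_)*k,.2,G) for k in np.linspace(.125,1,8)])
E
```

```text
t 8.43 [ 0.6313 -0.1466  0.2397] [ 3.053 -0.501  0.308] F [ 0.5  0.1 -1. ] T [ 0.08  0.14 -0.05] w 0.0174 30.0
conf [0.40286295 0.07192049 0.20105675]
knob [([0.6173, -0.1338, 0.2533], 0.55)]
hole3 [([0.6179, -0.1339, 0.2565], 0.54)]
stay [([0.6205, -0.1289, 0.2519], 0.52)]
knob [([0.5166, -0.1105, 0.2361], 0.58)]
hole3 [([0.5153, -0.1064, 0.2383], 0.71)]
stay [([0.5166, -0.1044, 0.2378], 0.79)]
0.5591081632407214 0.5276627917048898
([-0.32, -0.94, -0.1], [0.4, -0.0, -2.1])
([-0.68, -1.88, -0.17], [0.8, -0.0, -4.2])
([-1.06, -2.83, -0.25], [1.3, -0.0, -6.3])
([-1.48, -3.78, -0.33], [1.7, -0.0, -8.4])
([-1.93, -4.73, -0.42], [2.1, -0.0, -10.5])
([-2.42, -5.68, -0.52], [2.5, -0.0, -12.6])
([-2.93, -6.62, -0.63], [3.0, -0.0, -14.7])
([-3.48, -7.57, -0.74], [3.4, -0.0, -16.8])
```

To row units: -7.57 cm / 60 = -0.1262, -6.62 cm / 60 = -0.1103, -16.8 degrees / 229.1831 = -0.0733.

Emit:
drive_tool([
  {"delta_pos": [-0.0053,-0.0157,-0.0017],"rotation": [0.0017,0,-0.0092],"grip": 0.12},
  {"delta_pos": [-0.0113,-0.0313,-0.0028],"rotation": [0.0035,0,-0.0183],"grip": 0.12},
  {"delta_pos": [-0.0177,-0.0472,-0.0042],"rotation": [0.0057,0,-0.0275],"grip": 0.12},
  {"delta_pos": [-0.0247,-0.063,-0.0055],"rotation": [0.0074,0,-0.0367],"grip": 0.12},
  {"delta_pos": [-0.0322,-0.0788,-0.007],"rotation": [0.0092,0,-0.0458],"grip": 0.12},
  {"delta_pos": [-0.0403,-0.0947,-0.0087],"rotation": [0.0109,0,-0.055],"grip": 0.12},
  {"delta_pos": [-0.0488,-0.1103,-0.0105],"rotation": [0.0131,0,-0.0641],"grip": 0.12},
  {"delta_pos": [-0.058,-0.1262,-0.0123],"rotation": [0.0148,0,-0.0733],"grip": 0.12},
  {"delta_pos": [-0.058,-0.1262,-0.0123],"rotation": [0.0148,0,-0.0733],"grip": 0.12},
  {"delta_pos": [-0.058,-0.1262,-0.0123],"rotation": [0.0148,0,-0.0733],"grip": 0.12},
])

```text
time: 10.07
position: [0.6213, -0.0634, 0.2393]
tool_rot: [3.123, -0.041, 0.313]
force: [0.8, 0.8, -0.1]
grip_width: 0.0171
gripper_force: 30.0
```

```bash
python3 - <<'E'
from h import *
import pickle
G=pickle.load(open("G.pkl","rb"))
s,c=st(); d=V[5]
C=conf(s,G); print("conf",C)
f=grab_frame("top"); g=grab_frame("scene")
peg=np.array([-40+d,5.])
for L in (.15,.115): t=seat(peg,L); print(L,t); rows([hold(*t,L,G)])
def crop(F,u0,n,z):
    im=cv2.resize(F["img"][u0[1]:u0[1]+n,u0[0]:u0[0]+n,::-1],None,fx=z,fy=z,interpolation=cv2.INTER_CUBIC)
    D=lambda X,col:[cv2.circle(im,tuple(np.int32((u-u0+.5)*z)),2,col,-1) for u in proj(F,X)]
    D(c2w(V[:3],stay(*C,[[x,0,3] for x in (69,105,141,177,213)])),(0,255,0)); D(c2w(V[:3],[[*peg,219]]),(0,0,255)); return im
cv2.imwrite("pics/b1.png",np.hstack([crop(g,(195,145),88,4.5),crop(f,(255,165),88,4.5)]))
E
```

```text
t 10.07 [ 0.6213 -0.0634  0.2393] [ 3.123 -0.041  0.313] F [ 0.8  0.8 -0.1] T [0.05 0.15 0.03] w 0.0171 30.0
conf [0.56352303 0.53092037 0.19949532]
0.15 (0.5669256821928798, np.float64(0.5309472375703779))
([-0.17, 0.03, 1.2], [-0.0, -2.8, 0.2])
0.115 (0.5708984873126972, np.float64(0.5326200454656927))
([-0.35, 0.06, 2.04], [-0.1, -4.8, 0.3])
```

View pics/b1.png

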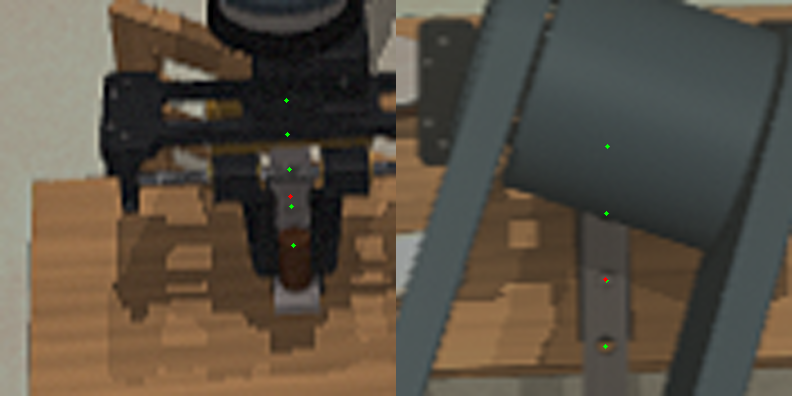

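In the right half the holes sit on the predicted dots: the middle hole at (605,280) on the peg's predicted spot, the next hole at (605,346). Left half: the knob is held at (293,260). Now I'll lower to just above the peg.

To row units: 2.04 cm / 60 = 0.034, 1.6 cm / 60 = 0.0267, -4.8 degrees / 229.1831 = -0.0209.

Emit:
drive_tool([
  {"delta_pos": [-0.0013,0.0003,0.01],"rotation": [0,-0.0061,0.0004],"grip": 0.12},
  {"delta_pos": [-0.0028,0.0005,0.02],"rotation": [0,-0.0122,0.0009],"grip": 0.12},
  {"delta_pos": [-0.0043,0.0008,0.0267],"rotation": [0,-0.0166,0.0011],"grip": 0.12},
  {"delta_pos": [-0.0058,0.001,0.034],"rotation": [-0.0004,-0.0209,0.0013],"grip": 0.12},
  {"delta_pos": [-0.0058,0.001,0.034],"rotation": [-0.0004,-0.0209,0.0013],"grip": 0.12},
  {"delta_pos": [-0.0058,0.001,0.034],"rotation": [-0.0004,-0.0209,0.0013],"grip": 0.12},
])

```text
time: 10.92
position: [0.6225, -0.064, 0.219]
tool_rot: [3.133, -0.049, 0.184]
force: [1.4, -0.3, -0.7]
grip_width: 0.0172
gripper_force: 30.0
```

```bash
python3 - <<'E'
from h import *
import pickle
G=pickle.load(open("G.pkl","rb"))
s,c=st(); d=V[5]; C=conf(s,G); print("conf",C)
f=grab_frame("top"); peg=np.array([-40+d,5.])
# sub-pixel hole / bar positions in the top picture vs. prediction
P=proj(f,c2w(V[:3],stay(*C,[[x,0,3] for x in (69,105,141,177)]))); print(P.round(2).tolist())
G_=f["img"].astype(int)
for u in P[:3]:
    x,y=np.int32(np.round(u)); print(y-4,x-6); print(G_[y-4:y+5,x-6:x+7].sum(2)//3)
for L in (.09,.075,.06): t=seat(peg,L); print(L,t); rows([hold(*t,L,G)])
E
```

```text
t 10.93 [ 0.6225 -0.064   0.219 ] [ 3.133 -0.049  0.184] F [ 1.4 -0.3 -0.7] T [ 0.1  -0.13  0.  ] w 0.0172 30.0
conf [0.56729143 0.53116185 0.11671833]
[[300.92, 255.88], [301.02, 241.17], [301.12, 226.44], [301.21, 211.71]]
252 295
[[73 74 74 73 74 73 71 67 76 81 81 83 85]
 [74 74 74 74 74 74 75 75 75 73 70 80 86]
 [75 75 74 74 76 75 75 75 75 76 76 78 82]
 [74 74 73 74 74 75 75 75 76 76 76 76 75]
 [74 74 73 74 73 74 74 74 75 74 72 71 74]
 [73 74 73 74 73 73 74 74 74 72 71 72 72]
 [73 73 73 74 74 74 74 74 72 71 72 72 70]
 [73 73 74 74 72 74 72 73 72 70 71 69 67]
 [73 73 73 72 72 72 73 71 71 69 69 68 68]]
237 295
[[59 62 78 82 81 83 82 80 81 81 84 65 59]
 [59 61 78 81 82 84 83 83 82 82 83 65 60]
 [58 61 78 82 78 62 47 58 77 83 84 64 58]
 [61 62 78 81 67 50 42 42 64 78 82 73 62]
 [78 80 82 79 77 78 79 79 71 76 82 82 80]
 [82 81 81 80 73 78 83 75 74 79 81 83 82]
 [80 78 79 82 78 72 69 71 77 81 82 81 79]
 [81 78 79 81 80 82 81 80 80 81 82 83 82]
 [81 79 80 81 79 83 80 80 81 81 82 74 69]]
222 295
[[51 61 78 81 80 82 82 82 82 83 85 66 68]
 [50 61 79 82 81 82 83 82 83 83 85 65 69]
 [50 60 78 82 82 77 63 71 82 84 84 66 68]
 [48 61 79 81 75 60 56 50 64 80 85 66 65]
 [48 61 79 80 72 78 82 80 75 80 85 65 64]
 [57 62 79 82 77 79 83 82 72 76 85 63 67]
 [57 60 79 81 77 62 64 66 76 83 84 64 66]
 [57 62 78 81 81 81 77 79 82 82 85 65 66]
 [58 61 79 82 81 82 81 81 82 82 84 62 67]]
0.09 (0.57297442282785, np.float64(0.5334951197416098))
([-0.14, 0.03, 0.66], [0.1, -1.6, 0.1])
0.075 (0.5739141105420827, np.float64(0.5338914461891281))
([-0.19, 0.04, 1.02], [0.1, -2.4, 0.2])
0.06 (0.5746239193603768, np.float64(0.5341909075215935))
([-0.25, 0.04, 1.39], [0.1, -3.3, 0.2])
```

To row units: 0.85 cm / 60 = 0.0142, -0.14 cm / 60 = -0.0023, -2 degrees / 229.1831 = -0.0087.

Emit:
drive_tool([
  {"delta_pos": [-0.0012,0.0003,0.005],"rotation": [0,-0.0031,0.0004],"grip": 0.12},
  {"delta_pos": [-0.0023,0.0005,0.0092],"rotation": [0,-0.0061,0.0004],"grip": 0.12},
  {"delta_pos": [-0.0027,0.0005,0.0125],"rotation": [0,-0.0079,0.0004],"grip": 0.12},
  {"delta_pos": [-0.003,0.0005,0.0142],"rotation": [0,-0.0087,0.0004],"grip": 0.12},
  {"delta_pos": [-0.003,0.0005,0.0142],"rotation": [0,-0.0087,0.0004],"grip": 0.12},
])

```text
time: 11.6
position: [0.6215, -0.0643, 0.2101]
tool_rot: [3.136, -0.052, 0.128]
force: [1.2, -1.0, -0.6]
grip_width: 0.0171
gripper_force: 30.0
```

```bash
cat > chk.py <<'E'
from h import *
import pickle,sys
G=pickle.load(open("G.pkl","rb"))
s,c=st(); d=V[5]; C=conf(s,G); h=stay(*C,[[141,0,-3]])[0]; print("conf",C.round(4),"hole3 vs peg mm",(h-[-40+d,5,219]).round(2))
for L in map(float,sys.argv[1:]): t=seat(np.array([-40+d,5.]),L); print(L,np.round(t,3)); rows([hold(*t,L,G)])
E
python3 chk.py 0.06 0.03 0
```

```text
t 11.6 [ 0.6215 -0.0643  0.2101] [ 3.136 -0.052  0.128] F [ 1.2 -1.  -0.6] T [ 0.08 -0.24  0.06] w 0.0171 30.0
conf [0.5755 0.5354 0.0804] hole3 vs peg mm [-0.26  0.12 -1.66]
0.06 [0.575 0.534]
([-0.03, 0.01, 0.5], [0.0, -1.2, 0.1])
0.03 [0.575 0.534]
([-0.12, 0.02, 1.23], [0.0, -3.0, 0.1])
0.0 [0.575 0.534]
([-0.23, 0.02, 1.96], [0.0, -4.7, 0.1])
```

To row units: 0.6 cm / 60 = 0.01, -0.06 cm / 60 = -0.001, -1.4 degrees / 229.1831 = -0.0061.

Emit:
drive_tool([
  {"delta_pos": [-0.0003,0.0002,0.0033],"rotation": [0,-0.0022,0],"grip": 0.12},
  {"delta_pos": [-0.0007,0.0002,0.0067],"rotation": [0,-0.0044,0.0004],"grip": 0.12},
  {"delta_pos": [-0.001,0.0002,0.01],"rotation": [0,-0.0061,0.0004],"grip": 0.12},
  {"delta_pos": [-0.001,0.0002,0.01],"rotation": [0,-0.0061,0.0004],"grip": 0.12},
])

```text
time: 12.1
position: [0.6214, -0.0644, 0.2039]
tool_rot: [3.138, -0.054, 0.089]
force: [1.9, 0.9, -1.3]
grip_width: 0.0168
gripper_force: 30.0
```

```bash
python3 chk.py 0.03 0
```

```text
t 12.1 [ 0.6214 -0.0644  0.2039] [ 3.138 -0.054  0.089] F [ 1.9  0.9 -1.3] T [ 0.05 -0.21  0.02] w 0.0168 30.0
conf [0.5759 0.5351 0.0552] hole3 vs peg mm [-0.15  0.06 -5.22]
0.03 [0.575 0.534]
([-0.05, 0.01, 0.62], [0.0, -1.5, 0.0])
0.0 [0.575 0.534]
([-0.13, 0.0, 1.35], [0.0, -3.3, 0.0])
```

The hole is going over the peg with almost no force. I'll lower the rest of the way.

To row units: 1.1 cm / 60 = 0.0183, -0.06 cm / 60 = -0.001, -2.7 degrees / 229.1831 = -0.0118.

Emit:
drive_tool([
  {"delta_pos": [-0.0003,0,0.0042],"rotation": [0,-0.0026,0],"grip": 0.12},
  {"delta_pos": [-0.0007,0,0.0083],"rotation": [0,-0.0052,0],"grip": 0.12},
  {"delta_pos": [-0.001,0,0.0117],"rotation": [0,-0.0074,0],"grip": 0.12},
  {"delta_pos": [-0.0013,0,0.015],"rotation": [0,-0.0096,0],"grip": 0.12},
  {"delta_pos": [-0.0017,0,0.0183],"rotation": [0,-0.0118,0],"grip": 0.12},
  {"delta_pos": [-0.0017,0,0.0183],"rotation": [0,-0.0118,0],"grip": 0.12},
])

```text
time: 12.85
position: [0.6209, -0.0644, 0.1929]
tool_rot: [3.14, -0.055, 0.015]
force: [0.7, 0.1, -1.5]
grip_width: 0.017
gripper_force: 30.0
```

```bash
python3 chk.py 0
```

```text
t 12.85 [ 0.6209 -0.0644  0.1929] [ 3.14  -0.055  0.015] F [ 0.7  0.1 -1.5] T [-0.03  0.01 -0.01] w 0.017 30.0
conf [0.5761 0.5352 0.0102] hole3 vs peg mm [ -0.1    0.05 -11.56]
0.0 [0.575 0.534]
([-0.01, 0.0, 0.25], [0.0, -0.5, 0.0])
```

To row units: 0.22 cm / 60 = 0.0037, -0.01 cm / 60 = -0.0002, -0.5 degrees / 229.1831 = -0.0022.

Emit:
drive_tool([
  {"delta_pos": [-0.0002,0,0.002],"rotation": [0,-0.0013,0],"grip": 0.12},
  {"delta_pos": [-0.0002,0,0.0037],"rotation": [0,-0.0022,0],"grip": 0.12},
  {"delta_pos": [-0.0002,0,0.0037],"rotation": [0,-0.0022,0],"grip": 0.12},
])

```text
time: 13.22
position: [0.6208, -0.0645, 0.1909]
tool_rot: [3.14, -0.055, 0.002]
force: [-1.8, 0.5, -0.6]
grip_width: 0.017
gripper_force: 30.0
```

To row units: -14 cm / 60 = -0.2333, -10 cm / 60 = -0.1667.

Emit:
drive_tool([
  {"delta_pos": [0,0,0],"rotation": [0,0,0],"grip": 0.4},
  {"delta_pos": [0,0,0],"rotation": [0,0,0],"grip": 0.6},
  {"delta_pos": [0,0,0],"rotation": [0,0,0],"grip": 0.6},
  {"delta_pos": [0,0,0],"rotation": [0,0,0],"grip": 0.6},
  {"delta_pos": [0,0,-0.0167],"rotation": [0,0,0],"grip": 0.6},
  {"delta_pos": [0,0,-0.05],"rotation": [0,0,0],"grip": 0.6},
  {"delta_pos": [0,0,-0.1],"rotation": [0,0,0],"grip": 0.6},
  {"delta_pos": [0,0,-0.1667],"rotation": [0,0,0],"grip": 0.6},
  {"delta_pos": [0,0,-0.2333],"rotation": [0,0,0],"grip": 0.6},
  {"delta_pos": [0,0,-0.2333],"rotation": [0,0,0],"grip": 0.6},
])

```text
time: 14.48
position: [0.6228, -0.0649, 0.3375]
tool_rot: [3.137, -0.054, 0.018]
force: [0.2, 0.2, 0.1]
grip_width: 0.0532
gripper_force: 0.0
```

To row units: 34 cm / 60 = 0.5667, 29 cm / 60 = 0.4833.

Emit:
drive_tool([
  {"delta_pos": [0,0.0833,-0.05],"rotation": [0,0,0],"grip": 0.6},
  {"delta_pos": [0,0.1833,-0.05],"rotation": [0,0,0],"grip": 0.6},
  {"delta_pos": [-0.0333,0.2833,-0.05],"rotation": [0,0,0],"grip": 0.6},
  {"delta_pos": [-0.0667,0.3833,-0.05],"rotation": [0,0,0],"grip": 0.6},
  {"delta_pos": [-0.1,0.4833,-0.05],"rotation": [0,0,0],"grip": 0.6},
  {"delta_pos": [-0.15,0.5667,-0.05],"rotation": [0,0,0],"grip": 0.6},
  {"delta_pos": [-0.15,0.5667,-0.05],"rotation": [0,0,0],"grip": 0.6},
  {"delta_pos": [-0.15,0.5667,-0.05],"rotation": [0,0,0],"grip": 0.6},
])

```text
time: 15.48
position: [0.5189, -0.4006, 0.361]
tool_rot: [3.141, -0.056, 0.003]
force: [0.0, 0.1, -0.5]
grip_width: 0.0528
gripper_force: 0.0
```

```bash
python3 - <<'E'
from h import *
s,c=st(); f=grab_frame("top"); g=grab_frame("scene"); q,sw=seat(np.array([-40+V[5],5.]))
def crop(F,u0,n,z):
    im=cv2.resize(F["img"][u0[1]:u0[1]+n,u0[0]:u0[0]+n,::-1],None,fx=z,fy=z,interpolation=cv2.INTER_CUBIC)
    [cv2.circle(im,tuple(np.int32((u-u0+.5)*z)),1,(0,255,0),-1) for u in proj(F,c2w(V[:3],stay(q,sw,0,[[x,0,3] for x in (69,105,177,213)]+[[245,0,37]])))]; return im
cv2.imwrite("pics/end.png",np.hstack([crop(g,(190,140),110,3.6),crop(f,(240,160),110,3.6)]))
for t in ("knob","stay","jar","soap_bar"):
    print(t,[[w(F,a["xyz"]).round(3).tolist() for a in search_frame(F,t)[:1]] for F in (f,g)])
E
```

```text
t 15.47 [ 0.5189 -0.4006  0.361 ] [ 3.141e+00 -5.600e-02  3.000e-03] F [ 0.   0.1 -0.5] T [ 0.05 -0.01  0.05] w 0.0528 0.0
knob [[[0.499, -0.062, 0.211]], [[0.524, -0.062, 0.209]]]
stay [[[0.504, -0.059, 0.211]], [[0.528, -0.054, 0.211]]]
jar [[[0.626, 0.051, 0.239]], [[0.645, 0.047, 0.239]]]
soap_bar [[[0.528, 0.048, 0.22]], [[0.543, 0.045, 0.219]]]
```

View pics/end.png

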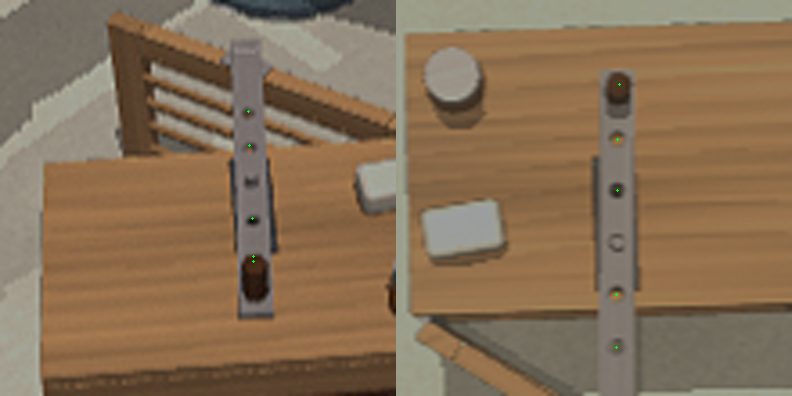

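The stay lies flat, and the peg stands in the third hole: (617,242) in the top view and (251,182) in the scene view. The jar and soap bar are where they were and the gripper is clear, so I'll hand the job in.

```bash
python3 -c "
from rig import workorder; print(workorder.sign_off())"
```

```text
the job is handed in; nothing more can be done
None
```

The stay lies flat with its middle hole over the peg, holding the door ajar at about 0.58 rad; the gripper let go and backed clear, the jar and soap bar did not move, and the job was handed in at about 15.5 s.

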